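Put the combs away in the valet box and pin its door

ROBOT

A 7-joint arm with a two-finger parallel gripper is mounted at the origin on the work surface. World frame = base frame: x ahead of the robot, y to its left, z up, the work surface at z = 0. Lengths are in mm, angles in rad, forces in N, time in s.
With the tool pointing down it reaches from about 400 to 875 mm from the base axis. Payload 19.3 kg.
Tool frame: the origin (TCP) lies at the very end of the fingers, on their centre line; the grasp point (between the pads) lies 19 mm behind it (grip_point_offset is the z of the grasp point in the tool frame, in mm); z points along the fingers, y is the line along which they close (so a half turn about z gives the same grasp; the last joint's range is limited). The gripper opens to 85 mm and grips with 20 to 120 N. Pads are 22 mm wide; open, the fingers measure 114 mm over their backs; the gripper's body (76 mm by 85 mm) begins 54 mm behind the grasp point. The pads swing forward as they close: fully open they stand 13 mm farther back than shut.
Start: joints at [1.278, 0.521, -0.036, 1.599, 0.021, 1.021, -0.113], TCP at [138.073, -609.549, 231.291] pointing down, gripper open.
Joint ranges: [-2.91, 2.91], [-0.3, 2.13], [-1.5, 1.42], [0.17, 2.43], [-1.26, 4.41], [0.16, 1.93], [-2.52, 2.52]. Speed limits (rad/s): [1.89, 1.89, 2.39, 2.39, 3.01, 3.01, 3.01].

INTERFACE

Orientations are given as a 3x3 rotation matrix whose columns are the frame's x, y, z axes.
In Python, from workcell import movep, movel, goto_joints, open_gripper, clamp, wait, inverse_kinematics, read_state, camera, PlanningError, finish_job, grip_point_offset gives the robot as it stands. Calls block until the motion is done:
- movep(position, orientation): joint-space move of the TCP to a pose.
- movel(position, frame=None, max_speed=150, guard=None): straight line of the TCP; frame=None keeps the orientation; max_speed is the mean speed in mm/s. With guard (N) it stops when the force on the tool has changed by that much, and returns True; else False.
- goto_joints(angles): joint-space move.
- open_gripper() and clamp(): open the fingers fully, or close them until they stop; the grip force is fixed at half the most.
- wait(seconds).
- inverse_kinematics(position, orientation): joint angles nearest the present ones, or None.
- read_state(): the state.
- camera(name): name is "scene" or "top" or "wrist"; returns a dict with "image" (384x512x3 uint8, blue, green, red), "range_z" (384x512 float32, mm along the optical axis (not along the pixel's ray), 0 where there is no reading), "fx", "fy", "cx", "cy" (pixels), "cam_to_world" (4x4, takes a point from camera to world coordinates). Camera axes: x right, y up, looking along -z (the intrinsics and any distortion apply to the point x, -y, -z); pixel columns grow to the right and rows downward; lengths in mm; the calibration is good to about 2 mm. A picture is of the moment at which its call begins.
A pose or a line that the arm cannot do raises PlanningError and nothing moves.
- finish_job(): hands the job in; it is judged then, once.
The state is a dict: "time": time; "qpos": joint angles; "qvel": joint speeds; "joint_efforts": joint torques, N m; "eef_pos": TCP position; "tool_rot": TCP orientation; "ft_force": force on the tool from outside, world axes, zero at the start; "torque": the same for the moment, N m; "finger_gap": finger opening in mm; "gripper_force": force on a finger pad.
Only numpy, scipy, OpenCV 4.12 (cv2) and the standard library are available. Lean on these libraries where they do the work, as an engineer would, in place of code of your own. Each camera call takes 0.05 s, during which the arm holds its last target. There are 200 camera calls.

TASK

The door of the wooden valet box stands ajar: swing it wide open, then put away every comb lying on the dresser: slide each one flat, head first, into its own channel at the front of the box until it is fully home. When all are in, swing the door shut over them and lock it by sliding the loose pin from the outside through the lug on the box and on through the lug on the door, right up to its head. Leave the bottle, hairbrush, coin dish and nail clipper where they are.

Things in the scene. Friction and masses are not known exactly. Their poses are not given: they have to be found in the camera images.
- valet: Wooden valet box, fixed on the dresser: 162 mm deep (x), 178 wide (y), 57 high. Origin: centre of its underside, z = 0; +x to its back, z up. Its front face (x = -81 mm) has the mouths of three channels that run straight back along +x. Over each, lips 7 mm thick (top z = 57) leave a 26 mm wide gap open above, so combs show from above but their heads enter only by the front.
- channel1 (a point): Mouth of the right channel: on the front face (valet x = -81 mm), at y = -54 mm, on the channel floor, z = 36 mm. Each channel is 46 mm wide, 14 mm high (z = 36 to 50) and 152 mm deep: its stop wall is at valet x = +71 mm. A fully home comb ends about flush with the front face.
- channel2 (a point): Mouth of the middle channel, on its floor, valet y = 0; same sizes.
- channel3 (a point): Mouth of the left channel, on its floor, valet y = +54 mm; same sizes.
- door (a joint): Wooden swing door on a vertical hinge at the box's left front corner. 0 rad = closed across the mouths, inner face 2 mm before the front face. At angle q the panel runs from the hinge along (-sin q, -cos q) in valet x, y; its outer face looks along (-cos q, sin q). Stops at 0 and 2.5; starts ajar (0.55 to 1.0). Light friction (0.03 N m) holds it; no spring, no latch.
- door_hinge (a point): Point on the door's hinge axis (valet x = -88, y = +95 mm), 33 mm above the dresser. The panel is 184 mm long from here, 10 mm thick (faces 5 mm either side of the axis) and spans z = 10 to 56 mm.
- door_lug (a point): Centre of the hole in the 8 mm thick brass lug on the door's outer face, 177 mm from the hinge along the panel and 25 mm out from the hinge plane, z = 22 mm: the mouth of its 13 mm square hole, bevelled 2 mm. The lug stands 36 mm out of the panel's face, z = 8 to 36 mm. Door closed, it lies on the axis of the box's hole.
- lug_hole (a point): Centre of the outer mouth (facing valet -y) of the 13 mm square hole, bevelled 2 mm, in the fixed 8 mm brass lug at the box's right front corner: valet x = -113, y = -101, z = 22 mm. The hole runs along +y (y = -101 to -93); the closed door's lug follows at y = -82 to -74. Lugs reach from x = -129 back to the box, z = 8 to 36 mm; the way beyond is free.
- pin: Brass-and-steel retaining pin lying on the dresser: a 35 mm long, 16 mm square brass head (the origin is its centre, 8 mm above the dresser) and a round steel shank, 10 mm thick and 55 mm long with a tapered end, along its +x axis. Pinch the head across its 16 mm. When home, the head's shoulder (17.5 mm from the origin) meets the outer mouth of the fixed lug. 60 g.
- pin_tip (a point): Tip of the pin's shank, 72.5 mm from the pin's origin along its +x.
- aftershave: Bystander: clear glass aftershave bottle, 50 mm square, 105 mm high with black twist cap; origin at the centre of its underside.
- hairbrush: Bystander: brown plastic hairbrush, 225 mm long, 39 mm high, lying bristles down; origin underneath, between handle and head, +x towards the head.
- coin_dish: Bystander: round ceramic coin dish painted with marigolds, 112 mm across, 28 mm high; origin at the centre of its underside.
- nail_clipper: Bystander: steel nail clipper, 80 mm long, 12 mm high, lying flat; origin at the centre of its underside.
- comb1: Flat wooden handled comb, 150 mm long, 8 mm thick, alike on both faces, lying flat; the origin is the middle of its length, width and thickness, +x along it to the head. Handle 20 mm wide from x = -75 to +5 mm, toothed head 40 mm wide from x = +5 to +75 mm. Balances at about x = +13 mm, 60 g. Absent in some starts (None).
- comb1_head (a point): Middle of the head end of comb1, 75 mm from its origin along its +x.
- comb2: Flat wooden handled comb, 150 mm long, 8 mm thick, alike on both faces, lying flat; the origin is the middle of its length, width and thickness, +x along it to the head. Handle 20 mm wide from x = -75 to +5 mm, toothed head 40 mm wide from x = +5 to +75 mm. Balances at about x = +13 mm, 60 g. Absent in some starts (None).
- comb2_head (a point): Middle of the head end of comb2, 75 mm from its origin along its +x.
- comb3: Flat wooden handled comb, 150 mm long, 8 mm thick, alike on both faces, lying flat; the origin is the middle of its length, width and thickness, +x along it to the head. Handle 20 mm wide from x = -75 to +5 mm, toothed head 40 mm wide from x = +5 to +75 mm. Balances at about x = +13 mm, 60 g. Absent in some starts (None).
- comb3_head (a point): Middle of the head end of comb3, 75 mm from its origin along its +x.

How it is judged:
By the outcome, as a careful person would: the job done as asked, in the order asked, and still so for the second after the job is handed in, with the robot touching nothing.
Of comb1, comb2, comb3 only 2 to 3 are there at a start; the rules pass over those that are not, and their reading is None.
At some moment in a run one of comb1, comb2, comb3, pin may be knocked a few centimetres aside while the robot is not near it.
Once in a run the grip may slacken for a moment while it holds something.
It also fails if it takes over 210 s, if anything falls off the work surface, if the arm or the gripper's body presses on something with over 40 N, if the wrist force passes 120 N, or if a joint passes its speed limit or range.

## Working session

There is one attempt and no reset: what is moved stays moved. The work goes in short steps, each a Python script; the robot and the scene stay as the last script left them, time stands still between calls to the robot, and variables do not carry over. Pictures are saved under pics/ and viewed, at most 17 in all, crops included, and the job is handed in when it is done.

```bash
ls; mkdir -p pics
python3 - <<'E'
from workcell import *
import cv2, numpy as np
print(grip_point_offset, read_state())
for n in ("scene","top"):
    c=camera(n); cv2.imwrite(f"pics/{n}0.png",c["image"]); np.savez(f"{n}0.npz",**c)
    print(n,c["fx"],c["fy"],c["cx"],c["cy"],c["cam_to_world"], c.keys())
E
```

```text
pics
-18.700000000000003 {'time': 0.0, 'qpos': array([ 1.27778999,  0.52203163, -0.03631447,  1.59999306,  0.021188  ,
        1.0211115 , -0.11285092]), 'qvel': array([-1.68928628e-04, -3.30700562e-05,  9.21633624e-04, -2.46235456e-04,
        1.42678718e-04,  3.90402677e-04, -3.61702868e-04]), 'joint_efforts': array([ 4.81211446e-04, -9.27105904e+01,  1.97970405e+00, -3.69942892e+01,
        1.77244894e-02,  8.28851829e-03, -1.21704225e-04]), 'eef_pos': array([ 137.98958924, -609.23019694,  230.72025149]), 'tool_rot': array([[ 9.75298544e-01,  2.20890560e-01, -3.32804441e-04],
       [ 2.20890796e-01, -9.75297915e-01,  1.11016571e-03],
       [-7.93583512e-05, -1.15625644e-03, -9.99999328e-01]]), 'ft_force': array([ 0.14874923,  0.18146705, -0.21504514]), 'torque': array([-0.0175385 ,  0.05789132,  0.00081711]), 'gripper_force': 0.0, 'finger_gap': 85.73884977462525}
scene 435.93939503971956 435.93939503971956 256.41437873733156 191.23175586113751 [[ 8.14201544e-01 -4.49356610e-01  3.67633627e-01  1.05179686e+03]
 [ 5.80565054e-01  6.25268021e-01 -5.21520969e-01 -5.64390593e+02]
 [ 4.47934415e-03  6.38058414e-01  7.69974932e-01  9.15760374e+02]
 [ 0.00000000e+00  0.00000000e+00  0.00000000e+00  1.00000000e+00]] dict_keys(['image', 'range_z', 'fx', 'fy', 'cx', 'cy', 'cam_to_world'])
top 489.05798665748665 489.05798665748665 247.38695091476046 192.3768005778941 [[ 1.32969776e-02  9.96707816e-01 -7.99794924e-02  4.82913084e+02]
 [-9.99907620e-01  1.30288754e-02 -3.87308324e-03  3.26848459e+01]
 [-2.81828950e-03  8.00236041e-02  9.96788985e-01  1.50785404e+03]
 [ 0.00000000e+00  0.00000000e+00  0.00000000e+00  1.00000000e+00]] dict_keys(['image', 'range_z', 'fx', 'fy', 'cx', 'cy', 'cam_to_world'])
```

View pics/top0.png

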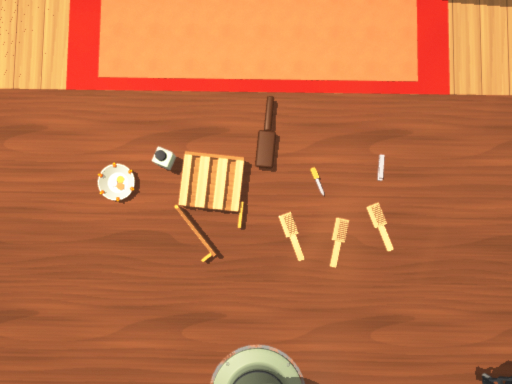

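View pics/scene0.png

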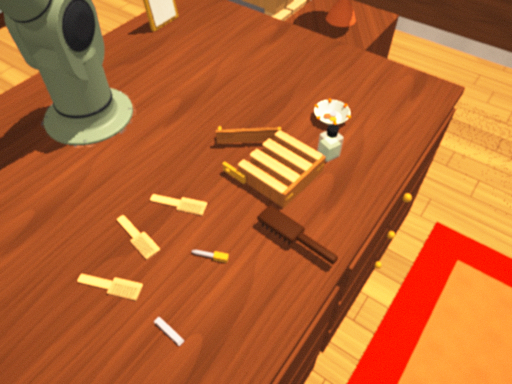

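```bash
cat > h.py <<'E'
from workcell import *
import numpy as np, cv2
def cloud(c):
    v,u=np.mgrid[0:384,0:512]; d=c["range_z"].astype(float)
    p=np.stack([(u-c["cx"])/c["fx"]*d,-(v-c["cy"])/c["fy"]*d,-d],-1)
    M=c["cam_to_world"]; w=p@M[:3,:3].T+M[:3,3]; w[d==0]=np.nan
    return w
def plane(c,uv,z):
    "pixels -> world xy at height z"
    uv=np.atleast_2d(uv).astype(float); M=c["cam_to_world"]
    r=np.stack([(uv[:,0]-c["cx"])/c["fx"],-(uv[:,1]-c["cy"])/c["fy"],-np.ones(len(uv))],-1)@M[:3,:3].T
    return (M[:3,3]+r*((z-M[2,3])/r[:,2])[:,None])[:,:2]
def bright(c,smin=70,vmin=120):
    "light wood / yellow / pale things on the dark dresser"
    b,g,r=[c["image"][...,i].astype(int) for i in range(3)]
    return ((g>110)&(r>120)).astype(np.uint8)
def down(yaw):
    "tool down, tool x axis at yaw (closing line y at yaw-90)"
    c,s=np.cos(yaw),np.sin(yaw); return np.array([[c,s,0],[s,-c,0],[0,0,-1.]])
def best_down(pos,yaw):
    "of the two half-turn-equivalent grasps, the one nearest mid range of the last joint"
    o=[]
    for k in (0,np.pi):
        q=inverse_kinematics(list(pos),down(yaw+k))
        if q is not None: o.append((abs(q[6]),k))
    if not o: raise PlanningError(f"no ik {pos} {yaw}")
    return down(yaw+min(o)[1])
E
python3 - <<'E'
from h import *
for n in ("top",):
    c=dict(np.load(f"{n}0.npz")); w=cloud(c)
    m=bright(c); m[:95]=0; m[330:]=0
    k,l,s,ce=cv2.connectedComponentsWithStats(m)
    for i in range(1,k):
        if s[i,4]<15: continue
        p=w[l==i]; print(i,s[i],ce[i].round(1),np.nanmedian(p,0).round(1),"zstd",np.nanstd(p[:,2]).round(1))
        xy=plane(c,np.argwhere(l==i)[:,::-1],8); r=cv2.minAreaRect(xy.astype(np.float32)); print("   rect",np.round(r[0],1),np.round(r[1],1),round(r[2],1))
    print("table z",np.nanmedian(w[270:300,100:400,2]))
    v=(w[...,2]>50)&(w[...,2]<62); v[:,:175]=0; v[:,250:]=0;v[:145]=0;v[225:]=0
    r=cv2.minAreaRect(w[v][:,:2].astype(np.float32)); print("valet",r, v.sum(), np.median(w[v][:,2]))
E
```

```text
3 [492  95  17   1  17] [500.  95.] [ 921.6 -752.2   -2.7] zstd 3.1
   rect [ 918.5 -746. ] [ 0.  49.9] 0.7
7 [115 145  61  24 411] [156.1 157.1] [707.  299.3  65.2] zstd 36.5
   rect [722.7 354.8] [181.1  63.5] 77.7
11 [ 173  150   71  112 3455] [210.6 185.8] [625.3 150.4  54.1] zstd 15.8
   rect [559.  158.5] [214.  336.2] 83.1
12 [377 153   8  28 184] [380.5 166.7] [ 688.3 -370.8    5.4] zstd 6.0
   rect [ 688.4 -371.7] [21. 85.] 85.2
13 [312 158  22   3  36] [321.2 158.9] [ 711.4 -189.5   -1.9] zstd 3.2
   rect [ 709.8 -192.3] [ 6.2 64.9] 0.7
16 [  97  162   38   40 1169] [115.3 181.4] [632.1 445.   12.6] zstd 10.1
   rect [631.8 445.7] [121.2 114.3] 2.2
17 [309 166  15  30 160] [316.5 179. ] [ 651.3 -174.    11.1] zstd 6.9
   rect [ 641.7 -176.3] [93.8 22.1] 20.7
20 [366 202  28  50 568] [379.6 223.7] [ 517.9 -368.6    5.8] zstd 4.7
   rect [ 502.5 -371.3] [154.8  44.7] 21.6
21 [278 211  27  51 574] [291.3 233.3] [486.4 -99.    6.1] zstd 4.9
   rect [ 469.8 -101.5] [154.9  44.8] 21.1
22 [329 217  21  51 586] [338.  238.5] [ 472.9 -237.6    5.8] zstd 4.8
   rect [ 454.6 -237.7] [ 46.1 155.5] 78.7
table z -0.006834253429815362
valet ((606.6993408203125, 154.35313415527344), (187.69886779785156, 217.3729248046875), 84.594970703125) 1878 56.7016267487478
```

Run:
```python
from h import *
movep([520,130,380],best_down([520,130,380],0.0))
c=camera("wrist"); cv2.imwrite("pics/w1.png",c["image"]); np.savez("w1.npz",**c)
print(c["cam_to_world"].round(3),c["fx"],c["cx"],c["cy"],read_state()["time"],read_state()["qpos"])
```

```text
[[ 1.00000e-03 -9.64000e-01 -2.66000e-01  4.52122e+02]
 [ 1.00000e+00  1.00000e-03  2.00000e-03  1.28950e+02]
 [-2.00000e-03 -2.66000e-01  9.64000e-01  5.22795e+02]
 [ 0.00000e+00  0.00000e+00  0.00000e+00  1.00000e+00]] 324.8866301901372 259.1324816608316 192.09191948957775 3.1167 [ 0.4390014   0.42050747 -1.10819824  1.58601551  0.38164445  1.37373448
  0.85909453]
```

View pics/w1.png

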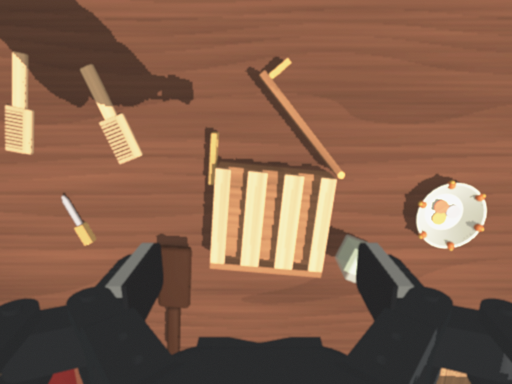

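Run:
```python
from h import *
c=dict(np.load("w1.npz")); m=bright(c)
b,g,r=[c["image"][...,i].astype(int) for i in range(3)]
k,l,s,ce=cv2.connectedComponentsWithStats(m)
for i in range(1,k):
    if s[i,4]<60 or s[i,1]>300: continue
    z=57 if (205<ce[i][0]<340 and ce[i][1]>185) else 8
    xy=plane(c,np.argwhere(l==i)[:,::-1],z); q=cv2.minAreaRect(xy.astype(np.float32)); print(s[i],ce[i].round(1),z,np.round(q[0],1),np.round(q[1],1),round(q[2],1), c["image"][l==i].mean(0).round())
sel=[i for i in range(1,k) if s[i,4]>500 and 205<ce[i][0]<340 and ce[i][1]>185]
xy=np.vstack([plane(c,np.argwhere(l==i)[:,::-1],57) for i in sel]); print(cv2.minAreaRect(xy.astype(np.float32)))
# colours
for u,v in [(20,100),(222,220),(240,220),(300,120),(213,150),(341,175),(280,70),(85,235),(260,272)]: print(u,v,c["image"][v,u])
```

```text
[   4   52   31  103 2304] [ 18.7 110.1] 8 [ 456.  -239.4] [ 45.8 151.9] 78.1 [148. 198. 227.]
[  208    57   138   221 12146] [270.3 208.4] 57 [554.9 153.6] [200.4 323.4] 84.6 [144. 195. 230.]
[  81   65   62  100 2096] [112.3 121.4] 8 [ 470.5 -103.4] [151.6  45.4] 20.7 [134. 180. 212.]
[ 416  181   72   71 3807] [451.2 215.3] 8 [637.9 449.8] [124.8 118.4] 1.1 [198. 219. 231.]
[ 60 195  37  52 600] [ 78.7 223.9] 8 [ 642.5 -179.5] [95.  29.2] 22.1 [138. 178. 206.]
[335 236  25  48 737] [348.5 259. ] 8 [717.1 279.5] [39.3 90.1] 89.8 [146. 166. 167.]
[107 243  45  54 509] [126.7 269.3] 8 [ 730.5 -104. ] [ 29.4 126.3] 57.8 [117. 123. 124.]
[368 243  44  54 517] [391.4 269.2] 8 [730.8 359.9] [125.   29.3] 31.4 [117. 123. 124.]
((554.94091796875, 153.55902099609375), (200.41383361816406, 323.39093017578125), 84.59872436523438)
20 100 [183 235 247]
222 220 [170 225 245]
240 220 [ 66  93 130]
300 120 [106 155 219]
213 150 [131 217 244]
341 175 [156 239 247]
280 70 [137 223 246]
85 235 [128 213 242]
260 272 [ 99 142 208]
```

Run:
```python
from h import *
c=dict(np.load("w1.npz")); im=c["image"].astype(int)
m=((im[...,1]>185)&(im[...,0]>140)).astype(np.uint8); m[:,:200]=0; m[:,345:]=0; m[:160]=0; m[285:]=0
k,l,s,ce=cv2.connectedComponentsWithStats(m,connectivity=4)
A=[]
for i in range(1,k):
    if s[i,4]<300: continue
    xy=plane(c,np.argwhere(l==i)[:,::-1],57).astype(np.float32); A.append(xy); print(s[i],[np.round(t,1) for t in cv2.minAreaRect(xy)])
print(cv2.minAreaRect(np.vstack(A)))
big=cv2.resize(c["image"][50:290,190:370],None,fx=3.3,fy=2.5*1.0,interpolation=cv2.INTER_CUBIC)
cv2.imwrite("pics/w1c.png",cv2.resize(c["image"][45:285,195:365],None,fx=2.5,fy=2.5,interpolation=cv2.INTER_CUBIC))
```

```text
[ 210  169   21   95 1388] [array([621.7,  68.2]), array([ 22.5, 152.6]), np.float64(84.6)]
[ 241  172   27   95 1773] [array([626.2, 118.9]), array([ 28.8, 152.4]), np.float64(84.7)]
[ 275  175   30   95 1779] [array([631.1, 172.7]), array([ 29. , 152.8]), np.float64(84.6)]
[ 308  178   29   94 1370] [array([635.9, 223.3]), array([ 22.5, 152.9]), np.float64(84.6)]
((628.719970703125, 145.7367401123047), (178.51353454589844, 152.94578552246094), 84.71231079101562)
```

View pics/w1c.png

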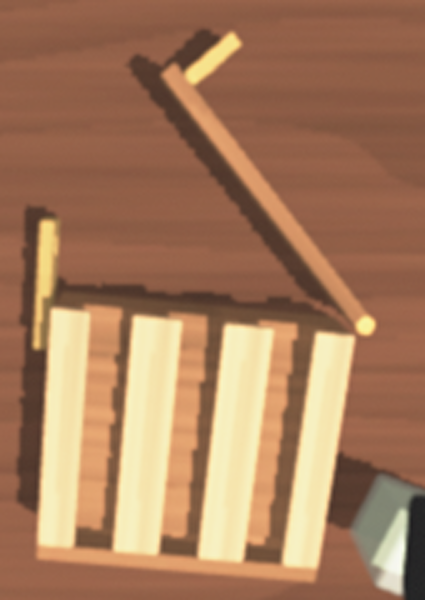

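```bash
cat >> h.py <<'E'
VO=np.array([633.7,145.25]); VY=-0.0934
def V(x,y):
    c,s=np.cos(VY),np.sin(VY); return VO+np.array([c*x-s*y,s*x+c*y])
def toV(p):
    c,s=np.cos(VY),np.sin(VY); d=np.atleast_2d(p)[:,:2]-VO; return np.c_[c*d[:,0]+s*d[:,1],-s*d[:,0]+c*d[:,1]]
def door_pt(q,r,d):
    "point at r along panel, d out of hinge plane towards OUTER side"
    return V(-88-np.sin(q)*r-np.cos(q)*d, 95-np.cos(q)*r+np.sin(q)*d)
def strips(c):
    im=c["image"].astype(int); w=((im[...,1]>185)&(im[...,0]>140)).astype(np.uint8)
    k,l,s,_=cv2.connectedComponentsWithStats(w,connectivity=4); A=[]
    for i in range(1,k):
        if s[i,4]<300: continue
        xy=plane(c,np.argwhere(l==i)[:,::-1],57).astype(np.float32); r=cv2.minAreaRect(xy)
        if 140<max(r[1])<165 and 18<min(r[1])<34 : A.append((r,xy))
    return A
def shot(n,name="wrist"):
    c=camera(name); cv2.imwrite(f"pics/{n}.png",c["image"]); np.savez(f"{n}.npz",**c); return c
E
python3 - <<'E'
from h import *
c=dict(np.load("w1.npz"))
h,t=plane(c,[(341.4,175),(265,73)],56); a,b=toV([h,t]); print("hinge",a,"tip",b,"q",np.arctan2(-(b-a)[0],-(b-a)[1]))
clamp()
for x in (738,700):
  try: movep([x,130,380],down(np.pi if abs((inverse_kinematics([x,130,380],down(np.pi)) if inverse_kinematics([x,130,380],down(np.pi)) is not None else [9]*7)[6])<3 else 0)); break
  except PlanningError as e: print(x,e)
print(read_state()["eef_pos"],read_state()["tool_rot"].round(2).tolist(),read_state()["qpos"].round(2),read_state()["time"])
c=shot("w2"); A=strips(c)
for r,_ in A: print(np.round(r[0],1),np.round(r[1],1),round(r[2],2))
if A: print(cv2.minAreaRect(np.vstack([x for _,x in A])))
E
```

```text
hinge [-88.00718347  95.92358971] tip [-218.13174267  -29.49131173] q 0.8038263333839549
[737.3621001  130.47331018 380.47057054] [[-1.0, -0.0, 0.0], [-0.0, 1.0, 0.0], [-0.0, 0.0, -1.0]] [ 0.15  0.79 -0.97  0.94  0.63  1.66  0.99] 4.7583
[621.3  68.2] [ 22.3 152. ] 84.77
[626.1 118.8] [ 28.4 152.4] 84.61
[631.2 172.6] [ 28.5 152.4] 84.54
[636.1 223.1] [ 22.2 152.1] 84.63
((628.6237182617188, 145.5113067626953), (178.0987548828125, 152.4499969482422), 84.63177490234375)
```

```bash
cat > opend.py <<'E'
from h import *
R=down(VY)
q0=0.80; r=130
p=door_pt(q0,r,-40)
movep([*p,120],best_down([*p,120],VY))
movel([*p,32],max_speed=200)
for q in np.arange(0.85,2.36,0.125):
    movel([*door_pt(q,r,-20),32],max_speed=120)
print(read_state()["ft_force"],read_state()["time"])
movel([*door_pt(2.3,r,-45),32])
movel([*door_pt(2.3,r,-45),130],max_speed=200)
open_gripper()
movep([520,60,380],best_down([520,60,380],0.0))
c=shot("w3"); print(read_state()["time"])
E
python3 opend.py
```

```text
[-0.59721094 -0.61286529 -0.34998532] 10.55
13.75
```

View pics/w3.png

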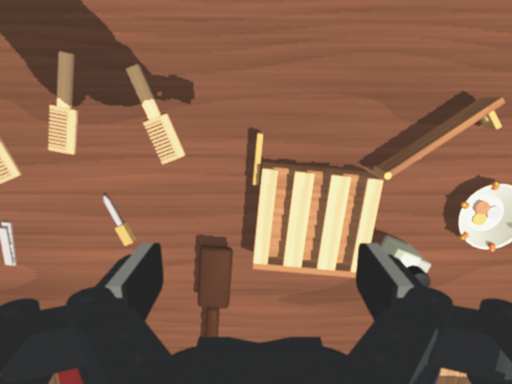

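```bash
cat >> h.py <<'E'
def combs(c,z=8):
    m=bright(c); k,l,s,_=cv2.connectedComponentsWithStats(m); out=[]
    for i in range(1,k):
        if s[i,4]<400: continue
        xy=plane(c,np.argwhere(l==i)[:,::-1],z).astype(np.float32); r=cv2.minAreaRect(xy)
        if not(143<max(r[1])<162 and 36<min(r[1])<50): continue
        b=cv2.boxPoints(r); e=[b[1]-b[0],b[2]-b[1]]; d=max(e,key=np.linalg.norm); d=d/np.linalg.norm(d)
        u=(xy-r[0])@d; n=(xy-r[0])@np.array([-d[1],d[0]])
        if np.ptp(n[u>15])<np.ptp(n[u<-15]): d=-d
        out.append((np.array(r[0]),np.arctan2(d[1],d[0]),np.round(r[1],1)))
    return out
def look_comb(xy,z=260):
    p=[xy[0]+65,xy[1],z]; movep(p,best_down(p,0.0)); c=camera("wrist")
    L=combs(c); return (min(L,key=lambda t:np.linalg.norm(t[0]-xy)) if L else None),c
def flip_pair(p1,y1,p2,y2):
    o=[]
    for k in (0,np.pi):
        a=inverse_kinematics(list(p1),down(y1+k)); b=inverse_kinematics(list(p2),down(y2+k))
        if a is not None and b is not None: o.append((max(abs(a[6]),abs(b[6])),k))
    if not o: raise PlanningError("no flip")
    return min(o)[1]
def st(msg):
    s=read_state(); print(msg,"t",round(s["time"],1),"tcp",s["eef_pos"].round(1),"gap",round(s["finger_gap"],1),"F",s["ft_force"].round(1),"q7",s["qpos"][6].round(2))
E
cat > comb.py <<'E'
import sys
from h import *
xy=np.array([float(sys.argv[1]),float(sys.argv[2])]); ychan=float(sys.argv[3])
G=-62.; LIFT=38.5
open_gripper()
f,c=look_comb(xy); print(f)
np.savez("last.npz",**c); cv2.imwrite("pics/last.png",c["image"])
if f is None or np.linalg.norm(f[0]-xy)>90: sys.exit("not found")
o,psi,_=f; g=o+G*np.array([np.cos(psi),np.sin(psi)])
pre=V(-81-12-75+G,ychan); ins=V(-130,ychan)
k=flip_pair([*g,0.5],psi,[*pre,60],VY); Rp=down(psi+k); Rv=down(VY+k)
movep([*g,70],Rp); 
if movel([*g,0.5],max_speed=120,guard=12): st("guard at descent"); 
clamp(); st("grip"); z0=read_state()["eef_pos"][2]
movel([*g,z0+60],max_speed=120); st("lift")
movep([*pre,z0+80],Rv); movel([*pre,z0+LIFT],max_speed=120); st("pre")
if movel([*ins,z0+LIFT],max_speed=80,guard=10): st("GUARD in insert"); shot("ins"); sys.exit()
movel([*ins,z0+LIFT-1.5],max_speed=50); st("in")
open_gripper(); movel([*ins,120],max_speed=200); clamp()
Q=V(-185,ychan); k=VY+np.pi/2
R=best_down([*Q,39],k); movep([*Q,90],R); movel([*Q,39],max_speed=150)
h=movel([*V(-89,ychan),39],max_speed=70,guard=12); st(f"push {h} valet {toV(read_state()['eef_pos'])}")
movel([*V(-150,ychan),39],max_speed=150); movel([*V(-150,ychan),130],max_speed=250)
E
python3 comb.py 470.5 -103 54
python3 - <<'E'
from h import *
movep([520,60,380],best_down([520,60,380],0.0)); c=shot("w4"); print(combs(c))
E
```

```text
(array([ 470.06512451, -104.31365967]), np.float32(0.36933333), array([152.7,  42.2]))
grip t 19.9 tcp [ 412.3 -126.8    0.9] gap 18.0 F [-2.6 -1.8 12.1] q7 0.96
lift t 20.6 tcp [ 412.  -126.9   60.4] gap 17.9 F [ 1.1 -0.  -0.9] q7 1.06
pre t 22.4 tcp [409.8 220.2  39.5] gap 17.4 F [-0.1  0.9 -0.2] q7 -0.14
in t 24.1 tcp [509.1 211.1  37.8] gap 17.8 F [ 0.7 -1.  -0.9] q7 0.1
push False valet [[-89.25533134  54.07445293]] t 29.5 tcp [549.9 207.4  39.1] gap -0.0 F [-0.4  0.6 -0.3] q7 -1.24
[(array([ 455.75415039, -239.63525391]), np.float32(-0.2104264), array([ 46. , 151.8]))]
```

```bash
python3 -c "
import cv2;i=cv2.imread('pics/w4.png');cv2.imwrite('pics/w4c.png',cv2.resize(i[90:280,200:440],None,fx=2.5,fy=2.5,interpolation=2))"
```

```text
(no output)
```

View pics/w4c.png

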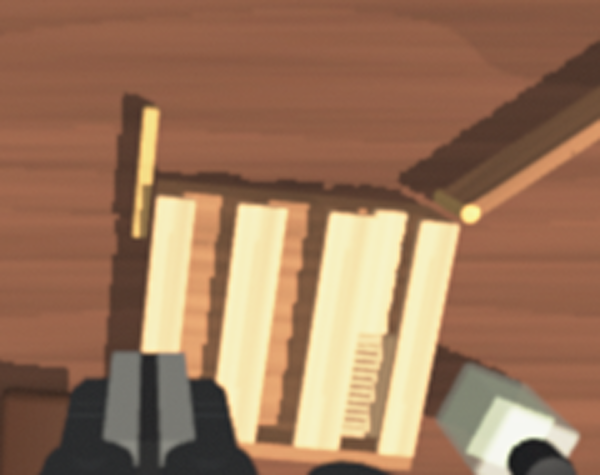

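```bash
cat > push.py <<'E'
import sys
from h import *
y=float(sys.argv[1]); Q=V(-150,y); clamp()
R=best_down([*Q,39],VY+np.pi/2); movep([*Q,90],R); movel([*Q,39],max_speed=150)
movel([*V(-95,y),39],max_speed=100)
h=movel([*V(-76,y),39],max_speed=40,guard=8); st(f"push {h} valet {toV(read_state()['eef_pos'])}")
movel([*V(-150,y),39],max_speed=150); movel([*V(-150,y),130],max_speed=250)
E
python3 - <<'E'
from h import *
c=dict(np.load("w4.npz"))
print(toV(plane(c,[(200+385/2.5,90+209/2.5),(200+365/2.5,90+435/2.5)],44)))
E
python3 push.py 54
python3 - <<'E'
from h import *
movep([520,60,380],best_down([520,60,380],0.0)); c=shot("w5"); print(combs(c))
i=c["image"];cv2.imwrite('pics/w5c.png',cv2.resize(i[90:280,200:440],None,fx=2.5,fy=2.5,interpolation=2))
E
```

```text
[[-83.72102456  48.94484236]
 [ 65.93175591  61.62769546]]
push True valet [[-84.96819339  54.04075218]] t 36.0 tcp [554.1 207.   38.4] gap 0.2 F [-3.9  0.5 -0. ] q7 -1.15
[(array([ 455.68795776, -239.65292358]), np.float32(-0.20892408), array([ 46.1, 151.8]))]
```

View pics/w5c.png

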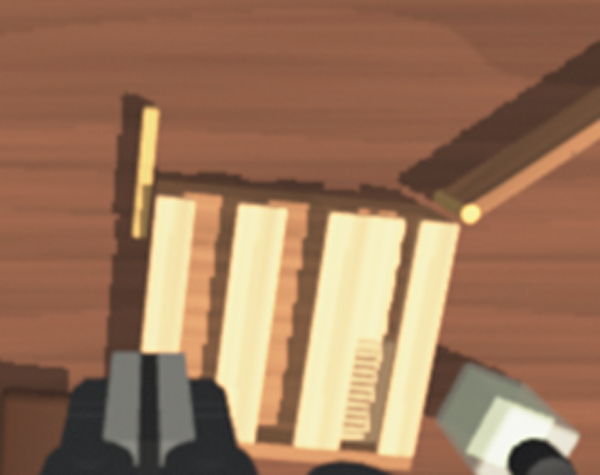

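```bash
python3 - <<'E'
s=open('comb.py').read()
a=s.index("h=movel([*V(-89")
s=s[:a]+'''movel([*V(-95,ychan),39],max_speed=80)
h=movel([*V(-76,ychan),39],max_speed=40,guard=8); st(f"push {h} valet {toV(read_state()['eef_pos'])}")
'''+s[s.index("movel([*V(-150"):]
open('comb.py','w').write(s)
E
python3 comb.py 455.7 -239.6 0
python3 - <<'E'
from h import *
p=[520,-150,400]
movep(p,best_down(p,0.0)); c=shot("w6"); print(combs(c))
E
```

```text
None
[(array([ 503.73748779, -373.87139893]), np.float32(0.38097998), array([151.8,  44.4])), (array([ 454.4649353 , -240.44511414]), np.float32(-0.2061457), array([ 44.3, 153.6]))]not found
```

View pics/w6.png

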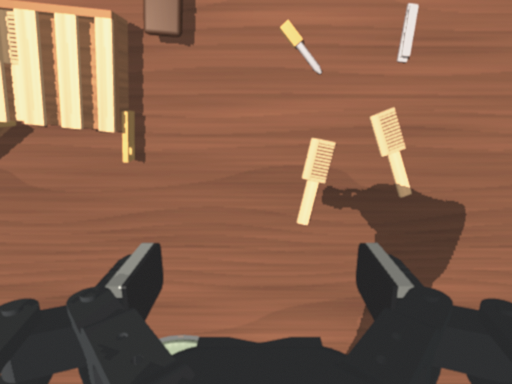

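```bash
cat >> h.py <<'E'
def look_comb(xy,z=260):
    q=[]
    for k in (0,np.pi):
        p=[xy[0]+65*np.cos(k),xy[1],z]; a=inverse_kinematics(p,down(k))
        if a is not None: q.append((abs(a[6]),k,p))
    _,k,p=min(q); movep(p,down(k)); c=camera("wrist")
    L=combs(c); return (min(L,key=lambda t:np.linalg.norm(t[0]-xy)) if L else None),c
E
python3 comb.py 454.7 -240.2 0
```

```text
Nonenot found
```

Run:
```python
from h import *
c=dict(np.load("last.npz")); print(read_state()["eef_pos"],read_state()["tool_rot"].round(2).tolist(),c["cam_to_world"][:3,3])
m=bright(c);k,l,s,_=cv2.connectedComponentsWithStats(m)
for i in range(1,k):
    if s[i,4]>300: print(s[i],cv2.minAreaRect(plane(c,np.argwhere(l==i)[:,::-1],8).astype(np.float32)))
```

```text
[ 520.71933957 -239.45380879  261.41582515] [[1.0, 0.0, 0.0], [0.0, -1.0, -0.0], [0.0, 0.0, -1.0]] [ 587.14158559 -240.20023855  403.96435329]
[     0      0    512    353 126576] ((464.6859436035156, -222.20803833007812), (459.22735595703125, 685.7230224609375), 0.06364458799362183)
[471 216  41  28 601] ((425.92108154296875, -544.2650146484375), (38.29499816894531, 57.06298828125), 2.4635672569274902)
[367 243  46  55 687] ((372.2967224121094, -419.5057373046875), (98.59337615966797, 24.9269962310791), 31.844459533691406)
[ 470  246   42   43 1103] ((372.19500732421875, -559.1487426757812), (62.94086456298828, 56.4554443359375), 0.0006336907390505075)
[456 290  56  19 592] ((323.3035583496094, -554.1346435546875), (76.27667236328125, 28.60333251953125), 90.0)
[ 49 370  33  14 336] ((190.84715270996094, 51.648162841796875), (48.48939514160156, 23.970718383789062), 89.97171783447266)
[437 370  33  14 338] ((190.5779266357422, -533.8071899414062), (48.67088317871094, 24.011919021606445), 89.97162628173828)
```

View pics/last.png

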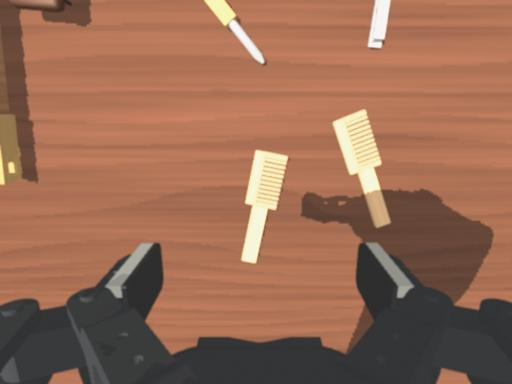

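```bash
cat >> h.py <<'E'
def bright(c):
    im=c["image"].astype(float); return ((im[...,1]>0.76*im[...,2])&(im[...,2]>70)).astype(np.uint8)
def look_comb(xy,z=260):
    q=[]
    for k in (0,np.pi):
        p=[xy[0]-65*np.cos(k),xy[1],z]; a=inverse_kinematics(p,down(k))
        if a is not None: q.append((abs(a[6]),k,p))
    _,k,p=min(q); movep(p,down(k)); c=camera("wrist")
    L=combs(c); return (min(L,key=lambda t:np.linalg.norm(t[0]-xy)) if L else None),c
E
python3 - <<'E'
from h import *
for n in ("last","w6","w1"):
    c=dict(np.load(n+".npz")); print(n,combs(c))
c=dict(np.load("last.npz"))
for u,v in [(376,210),(350,100),(256,235),(300,300),(420,220),(320,205)]: print(c["image"][v,u])
E
```

```text
last [(array([ 502.7175293 , -374.17193604]), np.float32(0.378376), array([151.6,  41.4])), (array([ 454.44891357, -240.9899292 ]), np.float32(-0.19748744), array([ 41.2, 151. ]))]
w6 [(array([ 502.48602295, -374.20941162]), np.float32(0.38713074), array([151.8,  41.8])), (array([ 454.36480713, -240.96228027]), np.float32(-0.19771996), array([ 41.8, 150.7]))]
w1 [(array([ 454.40362549, -238.67984009]), np.float32(-0.20649272), array([ 43.7, 151.3])), (array([ 469.06860352, -103.39930725]), np.float32(0.3615769), array([150.7,  42. ]))]
[127 170 209]
[ 93 124 190]
[220 246 247]
[ 86 115 175]
[55 69 99]
[ 56  71 102]
```

Segmentation is now clean (151 × 41).

```bash
python3 comb.py 454.4 -240.9 0
```

```text
(array([ 454.26489258, -241.07144165]), np.float32(-0.20010336), array([ 41.4, 150.8]))
grip t 48.1 tcp [ 393.6 -228.8    0.9] gap 17.9 F [-2.6  1.6 12.1] q7 1.52
lift t 48.7 tcp [ 393.3 -228.7   60.6] gap 17.8 F [-1.   0.2 -0.5] q7 1.55
pre t 50.7 tcp [404.8 166.2  39.5] gap 18.2 F [-0.1  0.   0.2] q7 0.77
in t 52.4 tcp [504.1 157.4  37.8] gap 18.0 F [-0.7  0.4 -0. ] q7 0.9
push True valet [[-8.50383937e+01 -3.47699672e-02]] t 57.7 tcp [549.  153.1  38.5] gap 0.2 F [-2.3  0.2  0.6] q7 -0.26
```

```bash
python3 comb.py 502.6 -374.2 -54;  python3 - <<'E'
from h import *
p=[520,40,380]
movep(p,down(np.pi)); c=shot("w7"); st("")
i=c["image"];cv2.imwrite('pics/w7c.png',cv2.resize(i[40:280,:440],None,fx=1.8,fy=1.8,interpolation=2))
E
```

```text
(array([ 502.70349121, -374.81039429]), np.float32(0.3828998), array([150.8,  41.3]))
grip t 63.7 tcp [ 445.3 -398.1    0.9] gap 18.2 F [0.1 1.8 7.5] q7 0.0
lift t 64.4 tcp [ 445.2 -397.6   60.5] gap 17.7 F [ 0.8  0.3 -0.3] q7 -0.04
pre t 66.8 tcp [399.9 112.3  39.7] gap 18.0 F [ 0.5 -0.4 -0.3] q7 -1.07
in t 68.4 tcp [499.1 103.7  37.9] gap 17.9 F [ 0.  -0.  -0.4] q7 -1.12
push True valet [[-85.08048163 -53.96372754]] t 73.7 tcp [544.   99.5  38.5] gap -0.1 F [-1.9  0.2 -0.6] q7 0.05
 t 76.2 tcp [519.8  40.3 378.9] gap 0.1 F [ 0.4 -0.2  0. ] q7 1.45
```

View pics/w7c.png

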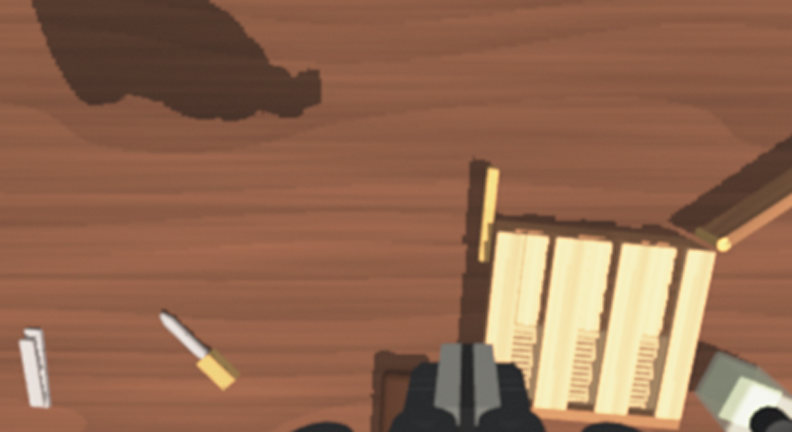

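```bash
cat > closed.py <<'E'
from h import *
r=115; p=door_pt(2.2,r,45); Y=VY+np.pi/2
movep([*p,150],best_down([*p,32],Y)); movel([*p,32],max_speed=200)
st("behind")
for q in np.arange(2.1,0.14,-0.125): movel([*door_pt(q,r,17),32],max_speed=120)
movel([*door_pt(0.05,r,15),32],max_speed=100)
h=movel([*door_pt(0,r,4),32],max_speed=40,guard=10); st(f"shut {h} {toV(read_state()['eef_pos'])}")
movel([*door_pt(0,r,60),32],max_speed=150); movel([*door_pt(0,r,60),130],max_speed=200)
open_gripper()
p=[560,-100,380]; movep(p,down(np.pi)); c=shot("w8"); st("")
i=c["image"];cv2.imwrite('pics/w8c.png',cv2.resize(i[40:300],None,fx=1.5,fy=1.5,interpolation=2))
E
python3 closed.py
```

```text
behind t 78.8 tcp [498.8 357.6  32.4] gap 0.2 F [-0.4  0.   1.1] q7 -0.48
shut True [[-106.41023759  -19.12318134]] t 84.0 tcp [526.  136.1  31.4] gap -0.1 F [-1.9  0.3  1.3] q7 -0.14
 t 87.7 tcp [559.9 -99.3 379.4] gap 85.2 F [-0.5  0.6 -0.6] q7 1.68
```

View pics/w8c.png

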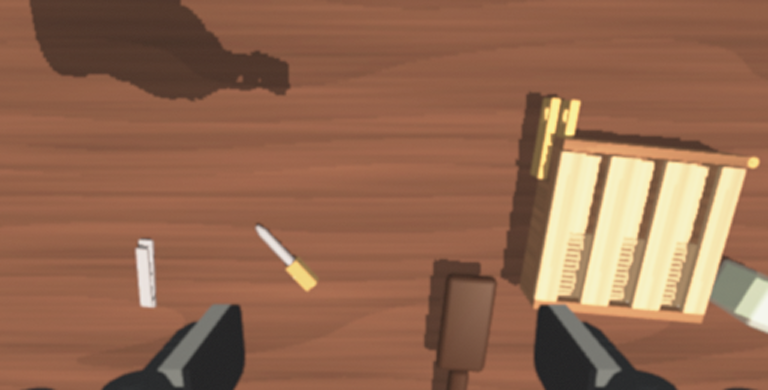

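Run:
```python
from h import *
c=dict(np.load("w8.npz"))
P=lambda l:[(u/1.5,v/1.5+40) for u,v in l]
print("lugs",toV(plane(c,P([(553,98),(574,100)]),36)).round(1).tolist())
print("door outer edge",toV(plane(c,P([(566,138),(747,156)]),56)).round(1).tolist())
b=bright(c)
# pin: head yellow (sat), shank grey
hsv=cv2.cvtColor(c["image"],cv2.COLOR_BGR2HSV)
reg=np.zeros((384,512),np.uint8); reg[180:240,160:220]=1
y=((b>0)&(reg>0)).astype(np.uint8); k,l,s,_=cv2.connectedComponentsWithStats(y); i=1+s[1:,4].argmax()
px=np.argwhere(l==i)[:,::-1]; hs=hsv[px[:,1],px[:,0]]; head=px[hs[:,1]>90]; sh=px[hs[:,1]<=60]
for z,q in ((16,head),(11,sh)):
    r=cv2.minAreaRect(plane(c,q,z).astype(np.float32)); print(z,len(q),[np.round(t,1) for t in r])
```

```text
lugs [[-129.3, -99.7], [-129.3, -79.2]]
door outer edge [[-93.9, -87.3], [-93.4, 87.6]]
16 244 [array([ 684.2, -196.8]), array([36.2, 21. ]), np.float64(40.1)]
11 219 [array([ 651.1, -226.7]), array([55.7, 11.8]), np.float64(40.2)]
```

```bash
cat > pin.py <<'E'
from h import *
import sys
def find_pin(c,near):
    b=bright(c); hsv=cv2.cvtColor(c["image"],cv2.COLOR_BGR2HSV); k,l,s,_=cv2.connectedComponentsWithStats(b); best=None
    for i in range(1,k):
        if not 100<s[i,4]<4000: continue
        px=np.argwhere(l==i)[:,::-1]; S=hsv[px[:,1],px[:,0],1]; hd,sh=px[S>90],px[S<=60]
        if len(hd)<60 or len(sh)<60: continue
        a=cv2.minAreaRect(plane(c,hd,16).astype(np.float32)); d=cv2.minAreaRect(plane(c,sh,8).astype(np.float32))
        D=np.linalg.norm(np.subtract(a[0],near))
        if D<90 and (best is None or D<best[0]): best=(D,np.array(a[0]),np.array(d[0]),np.round(a[1],1),np.round(d[1],1))
    return best
near=np.array([684.2,-196.8])
for k in (0,np.pi):
    p=[near[0]-75*np.cos(k)-15,near[1],240]
    if inverse_kinematics(p,down(k)) is not None: break
movep(p,down(k)); c=shot("pin"); b=find_pin(c,near); print(b)
if b is None: sys.exit("no pin")
_,h,s,_,_=b; d=s-h; a=np.arctan2(d[1],d[0]); print("dist (45)",np.linalg.norm(d),"ang",a)
o=(h+(s-45*d/np.linalg.norm(d)))/2
pre=V(-113,-185.5); YP=VY+np.pi/2
for k in (0,np.pi):
    q=[inverse_kinematics([*o,1],down(a+k)),inverse_kinematics([*pre,20],down(YP+k))]; print(k,[None if t is None else round(t[6],2) for t in q])
k=flip_pair([*o,1],a,[*pre,20],YP)
movep([*o,80],down(a+k)); movel([*o,1.0],max_speed=120,guard=12)
clamp(); st("grip"); z0=read_state()["eef_pos"][2]; movel([*o,z0+70],max_speed=120); st("lift")
movep([*pre,z0+70],down(YP+k)); movel([*pre,z0+14],max_speed=120); st("pre"); print("z0",z0,"k",k)
shot("pre"); shot("pretop","top"); shot("prescene","scene")
E
python3 pin.py
```

```text
(np.float64(1.9445412611502055), array([ 685.85668945, -197.81814575]), array([ 651.4118042 , -227.72454834]), array([35.9, 16.8]), array([56. , 10.8]))
dist (45) 45.61625846015606 ang -2.426604584106366
0 [np.float64(1.76), np.float64(0.35)]
3.141592653589793 [np.float64(-0.18), np.float64(-2.16)]
grip t 93.8 tcp [ 685.8 -198.1    1.4] gap 14.6 F [-0.8 -0.2  5.3] q7 1.77
lift t 94.6 tcp [ 685.4 -198.2   71. ] gap 14.3 F [ 0.5 -1.1 -0.8] q7 1.8
pre t 97.7 tcp [504.1 -28.6  15.7] gap 14.2 F [ 0.4  0.4 -0.5] q7 -1.06
z0 1.372156340068629 k 0
```

View pics/pre.png

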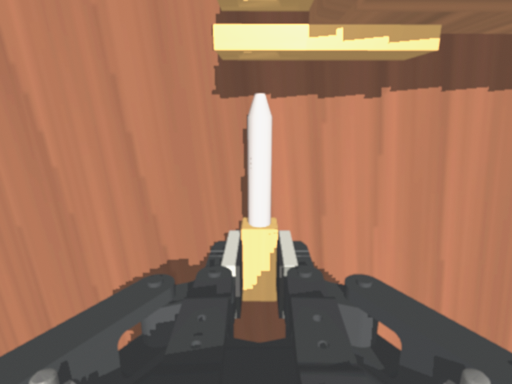

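Run:
```python
from h import *
c=dict(np.load("pre.npz"))
print("tip/base",toV(plane(c,[(260,95),(259.5,222)],22)).round(1).tolist())
print("lug corner (-129,-101,36)",toV(plane(c,[(215,49)],36)).round(1).tolist(), "box side corner", toV(plane(c,[(439,49)],36)).round(1).tolist())
w=cloud(c); print("shank top z",np.nanmedian(w[120:210,258:262,2]), "near tip",np.nanmedian(w[112:135,258:262,2]),"near head",np.nanmedian(w[195:218,258:262,2]),"lug top",np.nanmedian(w[30:45,230:420,2]))
print(toV(read_state()["eef_pos"]))
```

```text
tip/base [[-113.2, -115.6], [-113.3, -170.1]]
lug corner (-129,-101,36) [[-128.9, -100.5]] box side corner [[-50.7, -100.4]]
shank top z 27.75611588694892 near tip 27.63312083443533 near head 27.780275269869293 lug top 36.3784534807389
[[-112.59207513 -185.52516502]]
```

Run:
```python
from h import *
z=read_state()["eef_pos"][2]-0.6
movel([*V(-113,-185.5),z],max_speed=30)
h=movel([*V(-113,-122),z],max_speed=40,guard=12); st(f"in {h} {toV(read_state()['eef_pos'])}")
if not h:
    h=movel([*V(-113,-112.5),z],max_speed=20,guard=15); st(f"home {h} {toV(read_state()['eef_pos'])}")
shot("home")
```

```text
in False [[-113.00645918 -122.2290969 ]] t 99.8 tcp [509.8  34.1  15.4] gap 14.4 F [ 0.1  0.8 -0.5] q7 -1.18
home True [[-113.15660111 -115.81928666]] t 100.2 tcp [510.2  40.5  15.1] gap 14.3 F [ 0.1 -2.2  0.2] q7 -1.19
```

View pics/home.png

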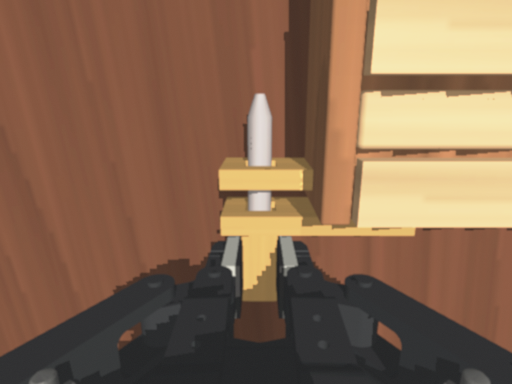

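Run:
```python
from h import *
open_gripper(); p=read_state()["eef_pos"]; movel([p[0],p[1],150],max_speed=120)
x=V(-113,-185); movel([*x,180]); wait(0.5); c=shot("fin"); st("")
cv2.imwrite('pics/finc.png',cv2.resize(c["image"][:250,120:],None,fx=2,fy=2,interpolation=2))
```

```text
t 103.4 tcp [503.9 -28.3 180. ] gap 85.3 F [-0.5 -0.1 -0.2] q7 -0.84
```

View pics/finc.png

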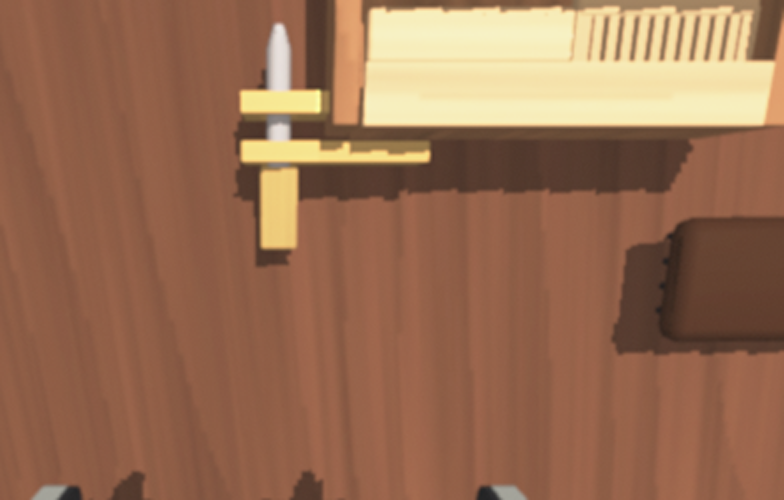

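Run:
```python
from h import *
c=dict(np.load("fin.npz")); print(toV(plane(c,[(120+278/2,168/2),(120+278/2,248/2)],29)), toV(plane(c,[(120+278/2,163/2)],36)))
clamp(); a=V(-113,-172); movel([*a,40]); movel([*a,17],max_speed=80)
h=movel([*V(-113,-140),17],max_speed=30,guard=6); st(f"push {h} {toV(read_state()['eef_pos'])}")
movel([*a,17]); movel([*V(-113,-185),180],max_speed=200); wait(0.5); c=shot("fin2"); st("")
cv2.imwrite('pics/fin2c.png',cv2.resize(c["image"][:150,200:400],None,fx=3,fy=3,interpolation=2))
```

```text
[[-113.93596622 -103.52171056]
 [-113.94634259 -137.22797233]] [[-113.92206748 -101.86700303]]
push True [[-113.23038729 -147.30633339]] t 106.5 tcp [507.2   9.1  16.8] gap 0.0 F [-0.3 -3.3  1.5] q7 -1.14
 t 108.3 tcp [503.9 -28.4 179.9] gap 0.3 F [ 0.2 -0.9  0.3] q7 -0.83
```

View pics/fin2c.png

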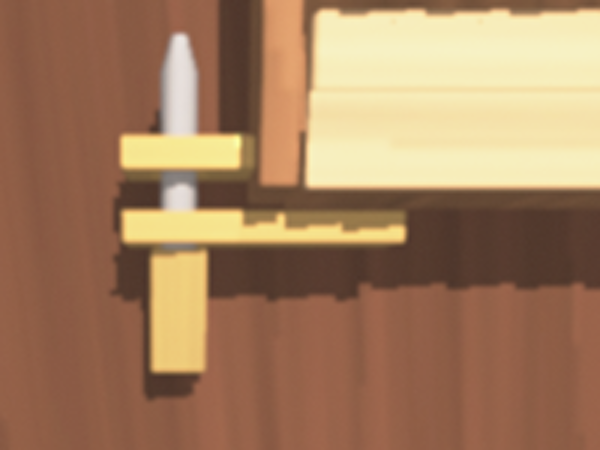

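```bash
python3 -c "
from workcell import *
print(finish_job())"
```

```text
the job is handed in; nothing more can be done
None
```

The job is handed in at about 108 s: all three combs are in their channels and pushed to the stop, the door is shut, and the pin is through both lugs with its head against the box lug; the robot touched none of the bystanders, and no verdict came back.

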